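Fetch the kitchen timer from behind the spice jars

TASK

The kitchen timer is boxed in at the back of the wooden spice tray. Clear the salt shaker and both spice jars out of the tray and stand all three on the cutting board, then take out the timer and stand it in the middle of the round cork coaster. Finally put the salt shaker and the jars back, each upright on the very ring in the tray that it came from, and never knock any of the four over.

Things in the scene. Friction and masses are not known exactly. Their poses are not given: they have to be found in the camera images.
- salt_mid (a point): salt shaker, round, clear body with white salt under a grey-white top, 90 mm tall; body at most 44 mm wide up to about 70 mm above its foot, top 34 mm wide. Point: on its axis half-way up, 45 mm above its underside; z up. Starts on one of the three tray rings.
- yellow_jar_mid (a point): spice jar with a yellow cap, 100 mm tall, rounded square section 45 x 44 mm with its faces across its own x and y axes; the cap, from 80 mm up, is round, 44 mm wide. The point is on its axis half-way up, 50 mm above its underside; z points up. Starts on another of the three rings.
- dark_jar_mid (a point): round spice jar with a dark brown-black cap, 105 mm tall, 41 mm in diameter. The point is on its axis half-way up, 52.5 mm above its underside; z points up. Starts on the last of the three rings.
- timer_mid (a point): kitchen timer, round, white domed top on a dark grey base, 58 mm in diameter, 41 mm tall (its dial does not turn). Point: on its axis half-way up, 20.5 mm above its underside; z up. Starts at the middle of the tray's back edge, with salt or jar to its left, right and front (axes 56 mm away), too close for a gripper.
- spice_tray: fixed wooden tray, 150 mm along its x (x points away from the robot), 200 mm along its y; floor 6 mm thick, rim 6 mm wide, 18 mm high. Origin: centre of its underside. Three flush inlaid rings, 54 mm in diameter, at x, y in mm: (35, 56), (35, -56), (-21, 0) for salt and jars; the timer starts at (35, 0). It stands left or right on the worktop, turned up to about 15 degrees.
- board_top (a point): fixed cutting board (white, dark at its -y end) lying flat on the worktop, on the other side from the tray: 147 mm along its x, 235 mm along its y, 9 mm high. The point is the centre of its upper face, z up.
- coaster_top (a point): fixed round cork coaster, 90 mm in diameter, 6 mm thick, lying on the worktop between tray and board. The point is the centre of its upper face, z up.

How it is judged (in metres and radians):
On the way, in this order (a step that is already met when the one before it is completed fails the run):
1. the salt shaker and both jars all stand upright on the cutting board, while the timer is still in its place in the tray (x of salt_mid in the frame of board_top between -0.073 and 0.073 m and y of salt_mid in the frame of board_top between -0.117 and 0.117 m and z of salt_mid in the frame of board_top between 0.039 and 0.051 m and angle between each of salt_mid, yellow_jar_mid, dark_jar_mid's own z axis and vertical below 0.1 rad and x of yellow_jar_mid in the frame of board_top between -0.073 and 0.073 m and y of yellow_jar_mid in the frame of board_top between -0.117 and 0.117 m and z of yellow_jar_mid in the frame of board_top between 0.044 and 0.056 m and x of dark_jar_mid in the frame of board_top between -0.073 and 0.073 m and y of dark_jar_mid in the frame of board_top between -0.117 and 0.117 m and z of dark_jar_mid in the frame of board_top between 0.0465 and 0.0585 m and distance of timer_mid from where it was at the start of the episode below 0.02 m), for 0.2 s.
2. the timer stands on the coaster, centred within 15 mm and let go, while the salt shaker and the jars are still on the board (horizontal distance between timer_mid and coaster_top below 0.015 m and angle between each of timer_mid, salt_mid, yellow_jar_mid, dark_jar_mid's own z axis and vertical below 0.1 rad and z of timer_mid in the frame of coaster_top between 0.0145 and 0.0265 m and contact force between the fingers and timer below 0.1 N and linear speed of timer below 0.02 m/s and x of salt_mid in the frame of board_top between -0.073 and 0.073 m and y of salt_mid in the frame of board_top between -0.117 and 0.117 m and z of salt_mid in the frame of board_top between 0.039 and 0.051 m and x of yellow_jar_mid in the frame of board_top between -0.073 and 0.073 m and y of yellow_jar_mid in the frame of board_top between -0.117 and 0.117 m and z of yellow_jar_mid in the frame of board_top between 0.044 and 0.056 m and x of dark_jar_mid in the frame of board_top between -0.073 and 0.073 m and y of dark_jar_mid in the frame of board_top between -0.117 and 0.117 m and z of dark_jar_mid in the frame of board_top between 0.0465 and 0.0585 m), for 0.2 s.
At the end, for the whole second after the job is handed in: The timer stands upright on the coaster, its axis within 15 mm of the coaster's centre; the salt shaker and each jar stand upright and at rest in the tray within 15 mm of where each stood at the start (horizontal distance between timer_mid and coaster_top below 0.015 m and angle between each of timer_mid, salt_mid, yellow_jar_mid, dark_jar_mid's own z axis and vertical below 0.1 rad and z of timer_mid in the frame of coaster_top between 0.0145 and 0.0265 m and linear speed of each of timer, salt, yellow_jar, dark_jar below 0.02 m/s and distance of each of salt_mid, yellow_jar_mid, dark_jar_mid from where it was at the start of the episode below 0.015 m); the robot touches nothing.
It fails at once if the salt shaker, a jar or the timer is tipped over (more than about 35 degrees) (angle between any of salt_mid, yellow_jar_mid, dark_jar_mid, timer_mid's own z axis and vertical above 0.6 rad).
It also fails if it takes over 136 s, if anything falls off the work surface, if the arm or the gripper's body presses on something with over 40 N, if the wrist force passes 120 N, or if a joint passes its speed limit or range.

ROBOT

A 6-joint arm with a two-finger parallel gripper is mounted at the origin on a cart in front of the work surface, level with it; the furniture and walls round the work are solid. World frame = base frame: x ahead of the robot, y to its left, z up, the work surface at z = 0. Lengths are in mm, angles in degrees, forces in N, time in s.
With the tool pointing down it reaches from about 300 to 850 mm from the base axis. Payload 4.2 kg.
Tool frame: the origin (TCP) lies midway between the tips of the shut fingers; the grasp point (between the pads) lies 19 mm behind it; z points along the fingers, y is the line along which they close (so a half turn about z gives the same grasp; the last joint's range is limited). The gripper opens to 91 mm and grips with 3 to 60 N. Pads are 32 mm wide; open, the fingers measure 118 mm over their backs; the gripper's body (76 mm by 178 mm) begins 60 mm behind the grasp point.
Start: joints at [75.802, 18.312, 89.639, -0, 72.044, -1.146], TCP at [129.857, 560.164, 184.476] pointing down, gripper open.
Joint ranges: [-177.97, 177.97], [-48.28, 115.42], [12.27, 149.76], [-77.06, 257.06], [2.81, 150.46], [-146.56, 146.56]. Speed limits (degrees/s): [147.25, 147.25, 180, 180, 180, 180].

INTERFACE

Orientations are given as [roll, pitch, yaw] about the fixed x, y, z axes, in that order (R = Rz(yaw) Ry(pitch) Rx(roll)).
In Python, from workcell import env gives the robot as it stands.
- The arm moves only by the tool jog_arm, never from a script. Its argument "steps" is one flat list of numbers, 5 for each row, row after row: the closure, from 0 (fully open) to 1 (shut), then the shift along the tool's x, y, z in cm, then the turn about the tool's z in degrees. A call has 1 to 20 rows; each row is the pose to reach, as a shift and turn from the pose commanded when the call began, along the tool's axes at that moment; what a row does not reach only later rows make up. A row lasts 1/10 s, in which the tool goes at most 50 mm and 8.59 degrees, less where a joint would pass 70% of its speed; a pose out of reach is approached as far as the arm can. A call with a gripper value outside its range is refused whole. The fingers move at their own pace and stop on an object; "force" is the grip in N (left out, the last holds). Time passes only in rows, so rows that repeat a pose let the fingers close. It gives the time, the measured TCP pose, the force and the opening at its end, in the units of the state.
- env.state(): the state, without advancing time (a new reading comes with each control period).
- env.grab_frame(name): name is "side" or "top" or "wrist"; returns the picture (400x640x3 uint8, red, green, blue); there is no depth.
- env.camera_params(name): a dict with "fx", "fy", "cx", "cy" (pixels), "R" (3x3) and "t" (3): a world point X has camera coordinates R X + t. Camera axes: x right, y down, z forward; pixel columns grow to the right and rows downward; lengths in mm; the calibration is good to about 2 mm. A picture is of the moment at which its call begins: read the wrist's pose just before it. camera_params takes no time and is no camera call; for the wrist camera it gives the pose at the moment of the call.
- env.job_done(): hands the job in, once; it reports no verdict.
The state is a dict: "time_s": time; "qpos": joint angles; "qvel": joint speeds; "effort": joint torques, N m; "ee_pos": TCP position; "ee_rot": TCP orientation; "force": force on the tool from outside, world axes, zero at the start; "torque": the same for the moment, N m; "gripper_width": finger opening in mm.
Only numpy, scipy, OpenCV 4.12 (cv2) and the standard library are available. Lean on these libraries where they do the work, as an engineer would, in place of code of your own. Each camera call takes 0.05 s, during which the arm holds its last target. There are 200 camera calls.

## Working session

There is one attempt and no reset: what is moved stays moved. The work goes in short steps, Python scripts to look and compute and a tool call to move; the robot and the scene stay as the last step left them, time stands still between calls to the robot, and variables do not carry over. Pictures are saved under pics/ and viewed, on a budget of 14 in all, crops included, one or two more only if the job needs it, and the job is handed in when it is done.

Besides the shell and the picture viewer there is one more tool, called after "Request:" in YAML: its name, and indented under it one key for each argument. jog_arm: Moves the arm, as the interface text tells. Its arguments: {"type":"object","properties":{"steps":{"type":"array","items":{"type":"number"}},"force":{"type":"number"}},"required":["steps"]}

```bash
mkdir -p pics; python3 - <<'E'
from workcell import env
import cv2,numpy as np
s=env.state();print({k:np.round(v,2).tolist() for k,v in s.items() if k in('time_s','ee_pos','ee_rot','gripper_width','force')})
for n in('top','side'):
    p=env.camera_params(n);print(n,{k:np.round(v,3).tolist() for k,v in p.items()})
    im=env.grab_frame(n);cv2.imwrite(f'pics/{n}0.png',im[:,:,::-1])
E
```

```text
{'time_s': 0.0, 'ee_pos': [129.7, 559.6, 183.62], 'ee_rot': [-179.9, -0.0, 166.95], 'force': [-0.62, 0.18, 0.01], 'gripper_width': 91.05}
top {'fx': 461.062, 'fy': 461.062, 'cx': 324.541, 'cy': 191.327, 'R': [[0.02, -1.0, 0.001], [-0.986, -0.02, -0.164], [0.164, 0.002, -0.986]], 't': [-24.089, 513.743, 1052.633]}
side {'fx': 383.804, 'fy': 383.804, 'cx': 328.114, 'cy': 202.232, 'R': [[0.986, -0.169, -0.011], [-0.08, -0.41, -0.909], [0.149, 0.896, -0.418]], 't': [-514.644, 116.137, 976.655]}
```

View pics/top0.png

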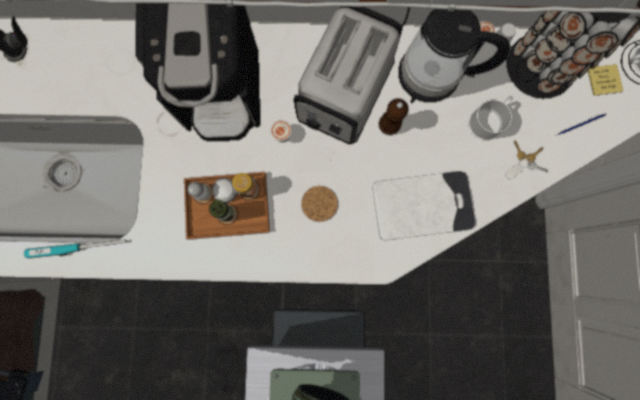

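View pics/side0.png

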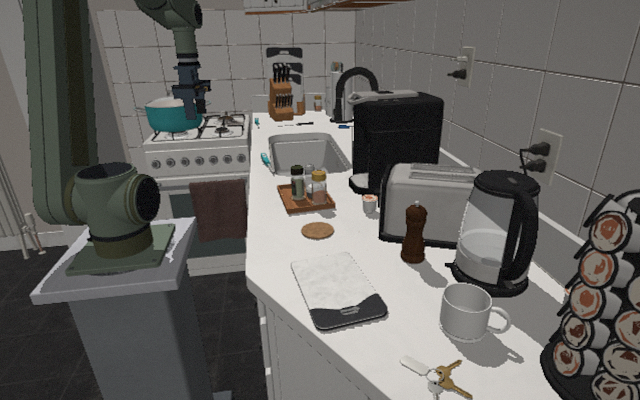

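The top view has the tray at about (228,205), with salt (200,190), timer (222,188), yellow (243,184) and dark (220,209). The coaster is at (320,203) and the board at (424,205). The side view agrees. Next I'll segment these for numbers and take one magnified crop.

```bash
cat > h.py <<'E'
import numpy as np,cv2
def toplane(p,u,v,z):
    R=np.array(p['R']);t=np.array(p['t']);C=-R.T@t
    d=R.T@np.array([(u-p['cx'])/p['fx'],(v-p['cy'])/p['fy'],1]);return C+d*(z-C[2])/d[2]
def proj(p,X):
    c=np.array(p['R'])@np.array(X,float)+np.array(p['t']);return np.array([p['fx']*c[0]/c[2]+p['cx'],p['fy']*c[1]/c[2]+p['cy']])
E
python3 - <<'E'
from h import *
from workcell import env
p=env.camera_params('top');im=cv2.imread('pics/top0.png')
def quad(m,z,n):
    m=cv2.morphologyEx(m.astype(np.uint8)*255,cv2.MORPH_CLOSE,np.ones((9,9)))
    cs,_=cv2.findContours(m,cv2.RETR_EXTERNAL,cv2.CHAIN_APPROX_NONE);c=max(cs,key=cv2.contourArea)
    w=np.array([toplane(p,*q[0],z)[:2] for q in c],np.float32)
    (a,b,ang)=cv2.minAreaRect(w);print(n,np.round(a,1),np.round(b,1),round(ang,1),cv2.boundingRect(c))
hsv=cv2.cvtColor(im,cv2.COLOR_BGR2HSV)
def box(m,x0,y0,x1,y1):
    o=np.zeros(m.shape,bool);o[y0:y1,x0:x1]=m[y0:y1,x0:x1];return o
br=(hsv[...,0]<22)&(hsv[...,1]>90)
quad(box(br,170,160,290,250),18,'tray');quad(box(br,295,180,345,225),6,'coaster')
print(im[205,365],im[205,400],im[160,400])
for n,u,v,z in[('salt',199,188,96),('yel',243,181,106),('dark',218,207,111),('timer',223,188,47),('boardc1',373,181,9),('c2',469,171,9),('c3',475,229,9),('c4',379,240,9),('machine',193,135,0),('machr',257,130,0),('egg',281,131,40),('mill',398,103,150),('mugfront',490,137,0),('toaster',300,115,180),('toasterr',350,140,180)]:
    print(n,np.round(toplane(p,u,v,z)))
c=cv2.resize(im[160:250,170:350],None,fx=4.4,fy=4.4,interpolation=cv2.INTER_CUBIC);cv2.imwrite('pics/crop.png',c)
E
```

```text
tray [481.3 223.6] [148.7 197.4] 6.1 (185, 172, 84, 67)
coaster [490.   -0.8] [81.4 83.2] 1.1 (302, 187, 35, 34)
[192 197 202] [186 194 196] [190 199 201]
salt [507. 270.  96.]
yel [523. 169. 106.]
dark [463. 221. 111.]
timer [517. 227.  47.]
boardc1 [ 548. -132.    9.]
c2 [ 578. -369.    9.]
c3 [ 435. -379.    9.]
c4 [ 404. -147.    9.]
machine [658. 320.   0.]
machr [675. 160.   0.]
egg [661.  95.  40.]
mill [ 697. -172.  150.]
mugfront [ 668. -428.    0.]
toaster [655.  41. 180.]
toasterr [602. -66. 180.]
```

View pics/crop.png

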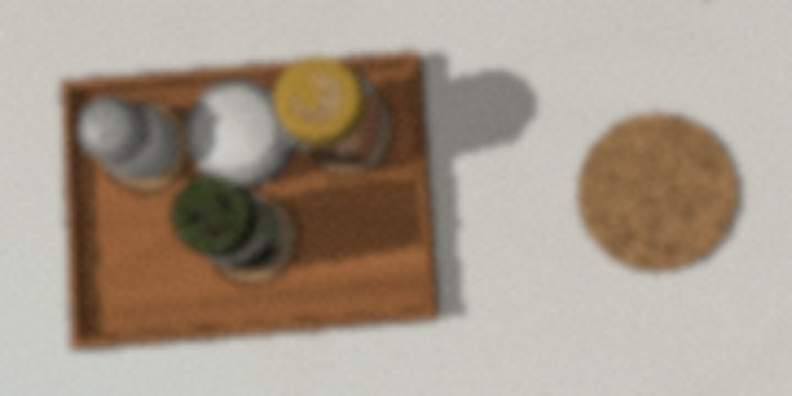

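The measurements fit the tray model: centre (481,224), yaw about 6.1°. The world positions in mm are:

| Thing | x | y |
|---|---|---|
| Dark jar | 461 | 221 |
| Salt shaker | 509 | 283 |
| Yellow jar | 523 | 170 |
| Timer | 516 | 227 |
| Coaster | 490 | -1 |
| Board centre | 491 | -257 |

The board's yaw is about 6.6°. I'll move above the dark jar and look with the wrist camera.

Request:
jog_arm:
  steps: [0,-4,-2.6,-0.2,-2,0,-8,-5.1,-0.4,-4,0,-12,-7.7,-0.6,-6,0,-16,-10.2,-0.8,-8,0,-20,-12.8,-1,-10,0,-24,-15.4,-1.2,-12,0,-28,-18,-1.4,-14,0,-32,-20.5,-1.6,-16,0,-36,-23,-1.6,-18,0,-38.5,-24.7,-1.6,-19,0,-39.9,-25.6,-1.6,-19.1,0,-39.9,-25.6,-1.6,-19.1,0,-39.9,-25.6,-1.6,-19.1,0,-39.9,-25.6,-1.6,-19.1]

```text
time_s: 1.5
ee_pos: [459.9, 221.3, 200.3]
ee_rot: [180.0, -0.0, -173.9]
force: [-0.0, -0.6, 1.0]
gripper_width: 91.3
```

```bash
cat >> h.py <<'E'
def go(env,x,y,z,yaw=None):
    s=env.state();e=np.array(s['ee_pos']);w=s['ee_rot'][2];a=np.radians(w)
    d=np.array([x,y,z])-e
    r=[d[0]*np.cos(a)+d[1]*np.sin(a),d[0]*np.sin(a)-d[1]*np.cos(a),-d[2]]
    t=0 if yaw is None else -((yaw-w+90)%180-90)
    print('t',round(s['time_s'],2),'ee',np.round(e,1),'yaw',round(w,1),'w',round(float(s['gripper_width']),1),'j1,j6',np.round([s['qpos'][0],s['qpos'][5]],0),'-> cm',np.round(np.array(r)/10,2),'turn',round(t,1))
E
python3 - <<'E'
from h import *
from workcell import env
p=env.camera_params('wrist');print({k:np.round(v,3).tolist() for k,v in p.items()})
im=env.grab_frame('wrist')[:,:,::-1].copy();cv2.imwrite('pics/w1.png',im)
go(env,461,221,62,6.1)
for n,X in dict(dark=(461,221,111),salt=(509,283,96),yel=(523,170,106),timer=(516,227,47)).items():print(n,proj(p,X).round())
E
```

```text
{'fx': 315.164, 'fy': 315.164, 'cx': 317.111, 'cy': 198.467, 'R': [[-0.106, 0.994, 0.0], [0.963, 0.103, 0.248], [0.246, 0.027, -0.969]], 't': [-172.546, -498.219, 286.693]}
t 1.55 ee [459.9 221.4 200.4] yaw -173.9 w 91.0 j1,j6 [ 24. -72.] -> cm [-0.1  -0.05 13.84] turn 0.0
dark [315. 194.]
salt [370. 242.]
yel [258. 247.]
timer [316. 227.]
```

View pics/w1.png

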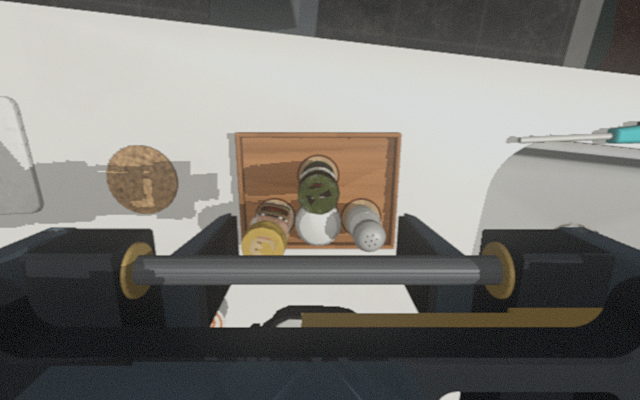

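The wrist view shows dark (319,193), yellow (265,241), salt (370,236) and timer (318,225). That is within 4–7 mm of the top-view estimate, so I'll use the average. I'll take the dark jar first.

Request:
jog_arm:
  steps: [0,0,0,3,0,0,0,0,6,0,0,0,0.1,9,0,0,0,0.1,11.5,0,0,0,0.1,13,0,0,0,0.1,13.8,0,0,0,0.1,13.8,0,1,0,0.1,13.8,0,1,0,0.1,13.8,0,1,0,0.1,13.8,0,1,0,0.1,13.8,0,1,0,0.1,13.8,0,1,0,0.1,13.8,0,1,0,0.1,13.8,0,1,0,0.1,13.8,0]
  force: 25

```text
time_s: 3.05
ee_pos: [460.7, 221.7, 62.5]
ee_rot: [180.0, 0.0, -174.0]
force: [0.3, 0.3, 0.5]
gripper_width: 39.9
```

```bash
python3 - <<'E'
from h import *
from workcell import env
import math
a=math.radians(6.6)
b=lambda x,y:(491+x*math.cos(a)-y*math.sin(a),-257+x*math.sin(a)+y*math.cos(a))
for n,(x,y) in dict(A=(-30,-40),B=(30,-40),C=(0,55),D=(-35,30),E=(35,30)).items():print(n,np.round(b(x,y)))
go(env,461,221,200)
E
```

```text
A [ 466. -300.]
B [ 525. -293.]
C [ 485. -202.]
D [ 453. -231.]
E [ 522. -223.]
t 3.05 ee [460.7 221.7  62.5] yaw -174.0 w 39.9 j1,j6 [ 24. -72.] -> cm [ -0.02  -0.08 -13.75] turn 0
```

Request:
jog_arm:
  steps: [1,0,0,-1,0,1,0,0,-3.5,0,1,0,0,-6.5,0,1,0,0,-9.5,0,1,0.2,-1.5,-11.5,0,1,0.5,-4.5,-12,0,1,1,-8.5,-12,0,1,1.4,-12.5,-12,0,1,1.8,-16.5,-12,0,1,2.3,-20.5,-12,0,1,2.7,-24.5,-12,0,1,3.1,-28.5,-12,0,1,3.6,-32.5,-12,0,1,4,-36.5,-12,0,1,4.5,-40.5,-12,0,1,4.9,-44.5,-12,0,1,5.3,-48.5,-12,0,1,5.7,-51.5,-12,0,1,5.9,-53.3,-12,0,1,5.9,-53.9,-12,0]

```text
time_s: 5.05
ee_pos: [458.5, -321.8, 182.4]
ee_rot: [180.0, -0.0, -174.1]
force: [-0.3, -1.2, -2.1]
gripper_width: 39.7
```

```bash
python3 - <<'E'
from h import *
from workcell import env
go(env,458,-321,66)
cv2.imwrite('pics/t1.png',env.grab_frame('top')[150:260,170:490,::-1].repeat(2,0).repeat(2,1))
E
```

```text
t 5.05 ee [ 458.5 -321.8  182.4] yaw -174.1 w 39.7 j1,j6 [ -36. -132.] -> cm [ 0.04  0.08 11.64] turn 0
```

View pics/t1.png

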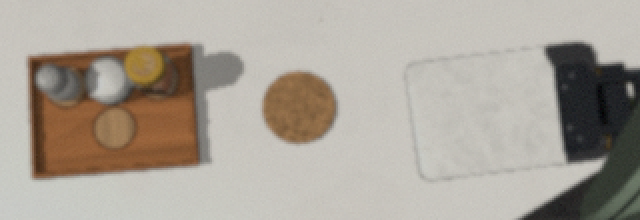

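The tray shows the empty ring and the other three items undisturbed. I'll place the jar about 12 mm inward, away from the handle slot.

Request:
jog_arm:
  steps: [1,0,0.7,2,0,1,0,1.3,5,0,1,0,1.3,8,0,1,0,1.3,10,0,1,0,1.3,11,0,1,0,1.3,11.4,0,1,0,1.3,11.6,0,1,0,1.3,11.7,0,1,0,1.3,11.7,0,0,0,1.3,11.7,0,0,0,1.3,11.7,0,0,0,1.3,11.7,0,0,0,1.3,11.7,0,0,0,1.3,11.7,0,0,0,1.3,10,0,0,0,1.3,7,0,0,0,1.3,4,0,0,0,1.3,1,0,0,0,1.3,0,0]

```text
time_s: 7.0
ee_pos: [458.8, -308.7, 185.6]
ee_rot: [-179.8, 0.3, -174.0]
force: [0.9, 0.1, -0.1]
gripper_width: 91.4
```

```bash
python3 - <<'E'
from h import *
from workcell import env
go(env,507,283,190)
E
```

```text
t 7.0 ee [ 458.8 -308.7  185.6] yaw -174.0 w 91.4 j1,j6 [ -35. -131.] -> cm [-11.02  58.33  -0.44] turn 0
```

Request:
jog_arm:
  steps: [0,-0.5,2.5,0,0,0,-1.3,7,-0.4,0,0,-2.2,11.8,-0.4,0,0,-3.1,16.6,-0.4,0,0,-4,21.4,-0.4,0,0,-5,26.2,-0.4,0,0,-5.9,31,-0.4,0,0,-6.8,35.8,-0.4,0,0,-7.7,40.6,-0.4,0,0,-8.6,45.4,-0.4,0,0,-9.5,50.2,-0.4,0,0,-10.4,54.8,-0.4,0,0,-10.8,57,-0.4,0,0,-11,58.3,-0.4,0,0,-11,58.3,-0.4,0,0,-11,58.3,-0.4,0]

```text
time_s: 8.6
ee_pos: [505.0, 282.6, 185.9]
ee_rot: [-179.9, -0.1, -174.0]
force: [-1.3, -0.9, 0.2]
gripper_width: 90.9
```

```bash
python3 - <<'E'
from h import *
from workcell import env
p=env.camera_params('wrist')
im=env.grab_frame('wrist')[:,:,::-1].copy();cv2.imwrite('pics/w2.png',im)
go(env,507,283,56,6.1)
for n,X in dict(salt=(507,283,96),yel=(521,172,106),timer=(515,228,47)).items():print(n,proj(p,X).round())
E
```

```text
t 8.65 ee [505.2 282.3 186.2] yaw -174.0 w 91.2 j1,j6 [ 28. -68.] -> cm [-0.19  0.05 13.02] turn -0.1
salt [316. 195.]
yel [195. 200.]
timer [266. 187.]
```

View pics/w2.png

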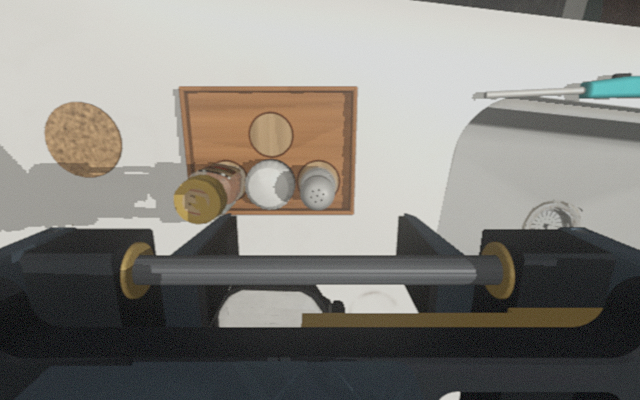

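Salt's top is at (318,190), the timer at (269,184) and the yellow cap at (200,200). Salt is therefore about (505,284), almost straight below. Descending to tip z 57, above the timer's top at 47.

Request:
jog_arm:
  steps: [0,0,0.1,3,0,0,0,0.1,6,0,0,0,0.1,9,0,0,0,0.1,11.2,0,0,0,0.1,12.4,0,0,0,0.1,12.9,0,0,0,0.1,12.9,0,1,0,0.1,12.9,0,1,0,0.1,12.9,0,1,0,0.1,12.9,0,1,0,0.1,12.9,0,1,0,0.1,12.9,0,1,0,0.1,12.9,0,1,0,0.1,12.9,0,1,0,0.1,12.9,0]

```text
time_s: 10.15
ee_pos: [505.2, 284.7, 57.4]
ee_rot: [-180.0, -0.0, -173.9]
force: [1.0, -0.2, 0.6]
gripper_width: 30.0
```

```bash
python3 - <<'E'
from h import *
from workcell import env
print(env.state()['force']);go(env,531,-252,60)
E
```

```text
[ 1.03469856 -0.15410355  0.57100889]
t 10.15 ee [505.2 284.7  57.4] yaw -173.9 w 30.0 j1,j6 [ 28. -68.] -> cm [  3.09 -53.64  -0.26] turn 0
```

The width is 30 mm, narrower than I expected, so I'll lift slightly and check the hold.

Request:
jog_arm:
  steps: [1,0,0,0,0,1,0,0,0,0,1,0,0,-0.5,0,1,0,0,-1.2,0,1,0,0,-2,0,1,0,0,-2,0]

```text
time_s: 10.75
ee_pos: [506.3, 285.3, 79.2]
ee_rot: [179.9, 0.2, -174.0]
force: [0.0, -0.7, -1.1]
gripper_width: 27.1
```

```bash
python3 - <<'E'
from h import *
from workcell import env
go(env,531,-252,60)
a=env.grab_frame('wrist')[100:400,150:480,::-1];b=env.grab_frame('side')[140:240,250:360,::-1]
cv2.imwrite('pics/w3.png',np.hstack([a,cv2.resize(b,(330,300))]))
E
```

```text
t 10.75 ee [506.3 285.3  79.2] yaw -174.0 w 27.1 j1,j6 [ 28. -68.] -> cm [  3.21 -53.69   1.92] turn 0
```

View pics/w3.png

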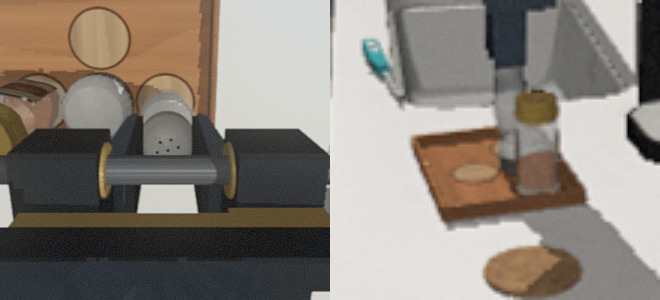

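```bash
python3 - <<'E'
from h import *
from workcell import env
p=env.camera_params('wrist')
go(env,510,283,60)
for x in(495,505,515):
  for z in(96,106,116):print(x,z,(proj(p,(x,285,z))-[150,100]).round())
print('ring',(proj(p,(510,283,6))-[150,100]).round(),'timer',(proj(p,(516,227,47))-[150,100]).round(),'dkring',(proj(p,(461,221,6))-[150,100]).round())
print('tip',[(proj(p,(506,285+d,z))-[150,100]).round() for d in(-14,14) for z in (79,98,115)])
E
```

```text
t 10.85 ee [505.4 284.8  77.9] yaw -174.0 w 27.0 j1,j6 [ 28. -68.] -> cm [-0.44 -0.23  1.79] turn 0
495 96 [167. 118.]
495 106 [167. 123.]
495 116 [167. 129.]
505 96 [165. 133.]
505 106 [165. 139.]
505 116 [165. 146.]
515 96 [164. 148.]
515 106 [164. 155.]
515 116 [163. 162.]
ring [163. 102.] timer [ 89. 116.] dkring [97. 40.]
tip [array([145., 123.]), array([142., 133.]), array([140., 144.]), array([186., 127.]), array([188., 138.]), array([190., 149.])]
```

The ring predicts (163,102) and shows there, so the pose is right. The shaker has lifted. The fingers sit in a narrow neck below the 34 mm cap. It has slid a little, so I'll carry it gently and lower it by feel.

Request:
jog_arm:
  steps: [1,0,0,-1,0,1,0,0,-2.5,0,1,0,0,-4.5,0,1,0,0,-6.5,0,1,0,0,-8.5,0,1,0,0,-10.2,0,1,0,0,-11.2,0,1,0.1,-1,-11.5,0,1,0.2,-3,-11.5,0,1,0.4,-6,-11.5,0,1,0.6,-9,-11.5,0,1,0.7,-12,-11.5,0,1,0.9,-15,-11.5,0,1,1.1,-18,-11.5,0,1,1.2,-21,-11.5,0,1,1.4,-24,-11.5,0,1,1.6,-27,-11.5,0,1,1.7,-30,-11.5,0,1,1.9,-33,-11.5,0,1,2.1,-36,-11.5,0]

```text
time_s: 12.85
ee_pos: [521.1, -77.2, 191.6]
ee_rot: [180.0, -0.1, -174.0]
force: [0.2, -0.4, -1.5]
gripper_width: 27.2
```

Request:
jog_arm:
  steps: [1,0.2,-3,0,0,1,0.4,-6,0,0,1,0.6,-9,0,0,1,0.8,-12,0,0,1,0.9,-14.5,0,0,1,1,-16.5,0,0,1,1.1,-17.4,0,0,1,1.1,-17.7,0,0,1,1.1,-17.7,0,0,1,1.1,-17.7,0,0]

```text
time_s: 13.85
ee_pos: [529.8, -251.7, 192.3]
ee_rot: [180.0, -0.0, -173.9]
force: [0.8, 0.6, -0.9]
gripper_width: 27.0
```

```bash
python3 - <<'E'
from h import *
from workcell import env
print(env.state()['force']);go(env,531,-252,70)
p=env.camera_params('side');print(proj(p,(531,-252,190)),proj(p,(531,-252,9)),proj(p,(458,-309,9)),proj(p,(458,-309,114)))
b=env.grab_frame('side')[170:350,240:480,::-1];cv2.imwrite('pics/s4.png',cv2.resize(b,None,fx=3,fy=3))
E
```

```text
[ 0.8091054   0.55479976 -0.91252231]
t 13.85 ee [ 529.8 -251.7  192.3] yaw -173.9 w 27.0 j1,j6 [ -27. -123.] -> cm [-0.12 -0.04 12.23] turn 0
[353.27312827 204.37630601] [351.88229189 280.58175383] [322.51030348 301.61142832] [321.56340578 256.82791528]
```

View pics/s4.png

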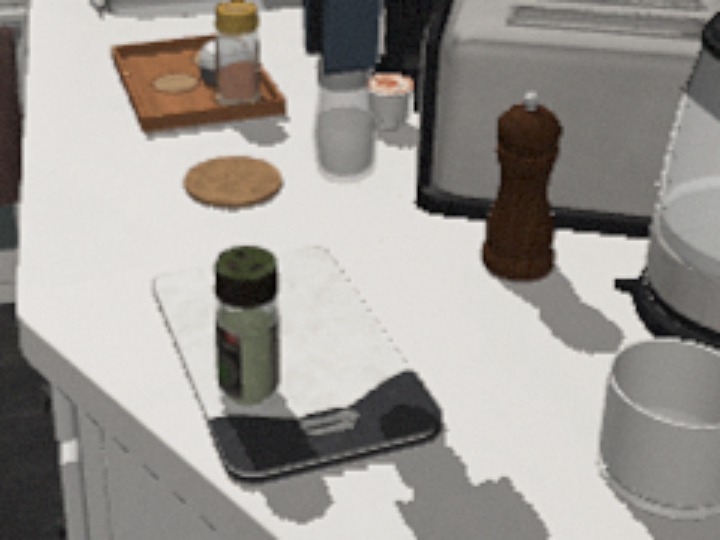

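Dark stands upright on the board. Salt hangs upright with its foot about 54 mm below the tips. Lowering.

Request:
jog_arm:
  steps: [1,-0.1,0,2,0,1,-0.1,0,5,0,1,-0.1,0,8,0,1,-0.1,0,10.5,0,1,-0.1,0,12,0,1,-0.1,0,12.4,0,1,-0.1,0,12.6,0,1,-0.1,0,12.7,0,1,-0.1,0,12.8,0,1,-0.1,0,12.8,0]

```text
time_s: 14.9
ee_pos: [531.4, -252.7, 65.2]
ee_rot: [-180.0, 0.1, -174.0]
force: [-0.6, -0.1, -2.0]
gripper_width: 27.0
```

Request:
jog_arm:
  steps: [1,0,0,0.05,0,1,0,0,0.1,0,1,0,0,0.15,0,1,0,0,0.15,0]

```text
time_s: 15.3
ee_pos: [531.0, -252.5, 62.8]
ee_rot: [180.0, -0.0, -174.0]
force: [-0.2, 0.4, -0.6]
gripper_width: 27.1
```

Request:
jog_arm:
  steps: [1,0,0,0.1,0,1,0,0,0.15,0,1,0,0,0.2,0,1,0,0,0.2,0]

```text
time_s: 15.7
ee_pos: [530.9, -252.5, 60.8]
ee_rot: [180.0, -0.0, -174.0]
force: [-0.6, -0.7, -1.3]
gripper_width: 27.3
```

Request:
jog_arm:
  steps: [1,0,0,0.05,0,1,0,0,0.1,0,1,0,0,0.15,0,1,0,0,0.15,0,1,0,0,0.15,0]

```text
time_s: 16.2
ee_pos: [531.3, -252.7, 59.9]
ee_rot: [-180.0, 0.1, -174.0]
force: [0.5, -0.4, 2.6]
gripper_width: 27.3
```

Contact is felt at tip z 59.9, so the foot is 51 mm below the tips and nothing has slipped. Releasing.

Request:
jog_arm:
  steps: [0,0,0,0,0,0,0,0,0,0,0,0,0,0,0,0,0,0,0,0,0,0,0,0,0,0,0,0,0,0,0,0,0,0,0,0,0,0,-2,0,0,0,0,-5,0,0,0,0,-9,0,0,0,0,-12.5,0,0,0,0,-13,0]

```text
time_s: 17.4
ee_pos: [533.5, -253.8, 194.6]
ee_rot: [-179.7, 0.5, -173.9]
force: [0.0, 0.2, -0.6]
gripper_width: 91.2
```

```bash
python3 - <<'E'
from h import *
from workcell import env
go(env,520,172,190)
E
```

```text
t 17.4 ee [ 533.5 -253.8  194.6] yaw -173.9 w 91.2 j1,j6 [ -27. -123.] -> cm [-3.15 42.49  0.46] turn 0
```

Request:
jog_arm:
  steps: [0,-0.2,2.5,0.4,0,0,-0.5,7,0.4,0,0,-0.9,12,0.4,0,0,-1.2,17,0.4,0,0,-1.6,22,0.4,0,0,-2,27,0.4,0,0,-2.4,32,0.4,0,0,-2.8,37,0.4,0,0,-3,40,0.4,0,0,-3.2,42,0.4,0,0,-3.2,42.5,0.4,0,0,-3.2,42.5,0.4,0,0,-3.2,42.5,0.4,0]

```text
time_s: 18.7
ee_pos: [517.9, 172.4, 185.1]
ee_rot: [-180.0, -0.0, -174.0]
force: [-0.3, -0.9, 0.5]
gripper_width: 91.4
```

```bash
python3 - <<'E'
from h import *
from workcell import env
p=env.camera_params('wrist')
im=env.grab_frame('wrist')[:,:,::-1].copy();cv2.imwrite('pics/w5.png',cv2.resize(im[90:270,220:460],None,fx=3,fy=3,interpolation=cv2.INTER_CUBIC))
go(env,520,172,56,6.1)
f=lambda X:((proj(p,X)-[220,90])*3).round()
for n,X in dict(yel=(520,172,106),yelbase=(522,172,6),timer=(515,228,47)).items():print(n,f(X))
E
```

```text
t 18.75 ee [518.  172.2 185.3] yaw -174.0 w 90.9 j1,j6 [ 17. -79.] -> cm [-0.2  -0.04 12.93] turn -0.1
yel [285. 324.]
yelbase [287. 269.]
timer [440. 287.]
```

View pics/w5.png

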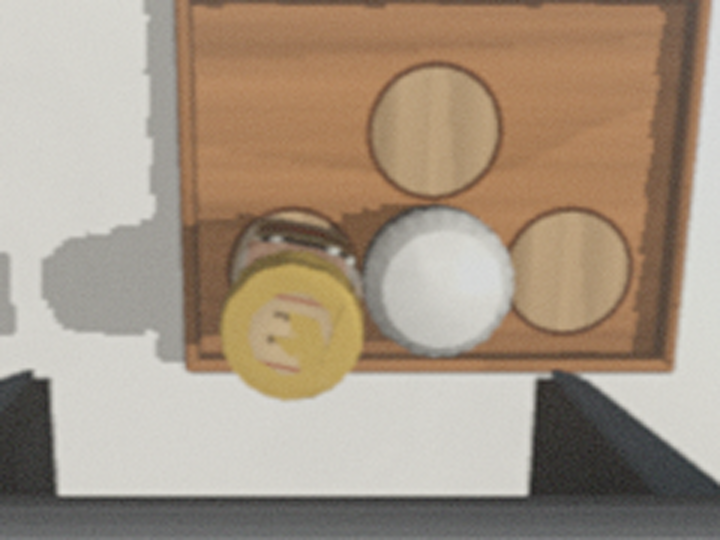

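The cap is at (291,328), so yellow is about (521,173). The jar body's front edge runs (260,230)–(350,255), which is about 15° of rotation, so I'll turn the gripper to match.

Request:
jog_arm:
  steps: [0,-0.3,0.1,0,7,0,-0.3,0.1,2,14,0,-0.3,0.1,5,14,0,-0.3,0.1,8,14,0,-0.3,0.1,11,14,0,-0.3,0.1,12.4,14,0,-0.3,0.1,12.8,14,0,-0.3,0.1,12.8,14,1,-0.3,0.1,12.8,14,1,-0.3,0.1,12.8,14,1,-0.3,0.1,12.8,14,1,-0.3,0.1,12.8,14,1,-0.3,0.1,12.8,14,1,-0.3,0.1,12.8,14,1,-0.3,0.1,12.8,14,1,-0.3,0.1,12.8,14]

```text
time_s: 20.35
ee_pos: [521.0, 174.8, 57.5]
ee_rot: [180.0, 0.0, 172.1]
force: [0.1, -0.5, 1.0]
gripper_width: 43.8
```

```bash
python3 - <<'E'
from h import *
from workcell import env
go(env,444,-202,187,6.1)
E
```

```text
t 20.35 ee [521.  174.8  57.5] yaw 172.1 w 43.8 j1,j6 [ 17. -65.] -> cm [  2.41 -38.38 -12.95] turn -14.0
```

Request:
jog_arm:
  steps: [1,0,0,-1,0,1,0,0,-3.5,0,1,0,0,-6.5,0,1,0,0,-9.5,0,1,0,-0.5,-11.8,0,1,0.1,-2.5,-12.5,0,1,0.4,-6,-12.5,0,1,0.6,-10,-12.5,0,1,0.9,-14,-12.5,0,1,1.1,-18,-12.5,0,1,1.4,-22,-12.5,0,1,1.6,-26,-12.5,0,1,1.9,-30,-12.5,0,1,2.1,-33.5,-12.5,0,1,2.3,-36,-12.5,0,1,2.4,-37.7,-12.5,0,1,2.4,-38.4,-12.5,0,1,2.4,-38.4,-12.5,0,1,2.4,-38.4,-12.5,0]

```text
time_s: 22.25
ee_pos: [444.1, -201.5, 182.6]
ee_rot: [180.0, 0.0, 172.1]
force: [-0.1, 1.0, -0.8]
gripper_width: 43.6
```

```bash
python3 - <<'E'
from h import *
from workcell import env
go(env,444,-202,61)
E
```

```text
t 22.25 ee [ 444.1 -201.5  182.6] yaw 172.1 w 43.6 j1,j6 [ -26. -108.] -> cm [ 0.   -0.05 12.16] turn 0
```

Request:
jog_arm:
  steps: [1,0,0,2,0,1,0,0,5,0,1,0,0,8,0,1,0,0,10.5,0,1,0,0,11.6,0,1,0,0,12,0,1,0,0,12.1,0,1,0,0,12.2,0,1,0,0,12.2,0,0,0,0,12.2,0,0,0,0,12.2,0,0,0,0,12.2,0,0,0,0,12.2,0,0,0,0,12.2,0,0,0,0,10.5,0,0,0,0,7,0,0,0,0,3,0,0,0,0,0,0,0,0,0,0,0]

```text
time_s: 24.15
ee_pos: [446.7, -203.5, 186.8]
ee_rot: [-179.8, 0.5, 172.1]
force: [0.7, -0.2, 0.2]
gripper_width: 91.4
```

```bash
python3 - <<'E'
from h import *
from workcell import env
go(env,515.5,228.5,150,6.1)
E
```

```text
t 24.15 ee [ 446.7 -203.5  186.8] yaw 172.1 w 91.4 j1,j6 [ -26. -108.] -> cm [-0.84 43.74  3.68] turn -14.0
```

Request:
jog_arm:
  steps: [0,0,2.5,0,0,0,-0.1,7,0,0,0,-0.2,12,0,0,0,-0.3,17,0,-3,0,-0.4,22,0,-6,0,-0.5,27,0,-9,0,-0.6,32,0,-12,0,-0.7,37,0,-14,0,-0.8,41,1,-14,0,-0.8,43.2,2.5,-14,0,-0.8,43.7,3.7,-14,0,-0.8,43.7,3.7,-14,0,-0.8,43.7,3.7,-14]

```text
time_s: 25.45
ee_pos: [511.9, 228.2, 145.0]
ee_rot: [-179.9, -0.1, -174.0]
force: [0.0, -0.8, 0.8]
gripper_width: 91.2
```

```bash
python3 - <<'E'
from h import *
from workcell import env
p=env.camera_params('wrist')
im=env.grab_frame('wrist')[:,:,::-1];b=env.grab_frame('side')[170:350,240:480,::-1]
a=cv2.resize(im[80:320,220:440],(440,480));cv2.imwrite('pics/w6.png',np.hstack([a,cv2.resize(b,(360,480))[:, :360]]))
go(env,515.5,228.5,20,6.1)
f=lambda X:((proj(p,X)-[220,80])*2).round()
print(f((516,228,47)),f((516,228,6)),f((521,173,6)),f((505,284,6)))
E
```

```text
t 25.55 ee [512.7 228.3 146.1] yaw -174.0 w 91.2 j1,j6 [ 23. -73.] -> cm [-0.28 -0.   12.61] turn -0.1
[191. 231.] [191. 213.] [ 91. 212.] [295. 204.]
```

View pics/w6.png

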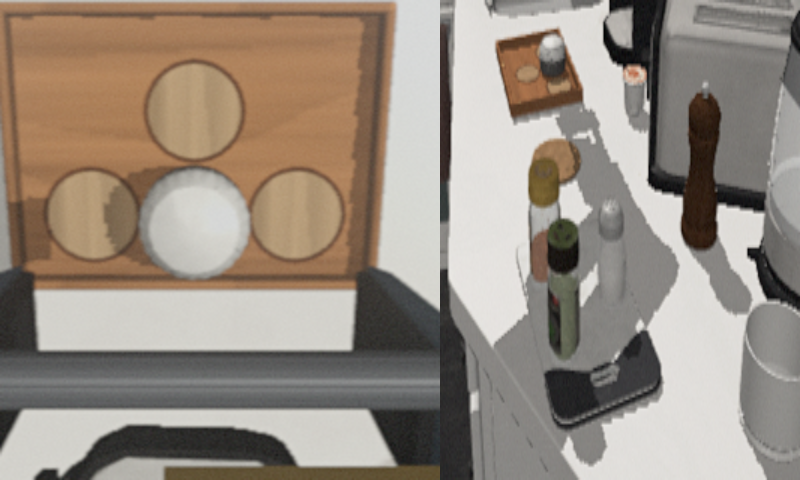

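All three stand upright on the board. The timer is at (194,223), about (514,229). Gripping it low.

Request:
jog_arm:
  steps: [0,-0.1,0.1,3,0,0,-0.1,0.1,6,0,0,-0.1,0.1,9,0,0,-0.1,0.1,11.5,0,0,-0.1,0.1,12.8,0,0,-0.1,0.1,13.3,0,0,-0.1,0.1,13.3,0,1,-0.1,0.1,13.3,0,1,-0.1,0.1,13.3,0,1,-0.1,0.1,13.3,0,1,-0.1,0.1,13.3,0,1,-0.1,0.1,13.3,0,1,-0.1,0.1,13.3,0,1,-0.1,0.1,13.3,0]

```text
time_s: 26.95
ee_pos: [513.4, 230.4, 12.6]
ee_rot: [-180.0, 0.0, -173.9]
force: [-1.6, -3.0, 10.9]
gripper_width: 38.0
```

```bash
python3 - <<'E'
from h import *
from workcell import env
print(env.state()['force']);go(env,490,-0.5,100)
E
```

```text
[-1.55068645 -2.96055343 10.89763726]
t 26.95 ee [513.4 230.4  12.6] yaw -173.9 w 38.0 j1,j6 [ 23. -73.] -> cm [  4.76 -22.71  -8.74] turn 0
```

The width is only 38 mm, with 11 N pushing up, so the fingers are on the dome's slope. I'll look before acting.

```bash
python3 - <<'E'
from h import *
from workcell import env
im=env.grab_frame('wrist')[:,:,::-1];b=env.grab_frame('side')[165:225,260:345,::-1]
print(proj(env.camera_params('side'),(514,229,47)))
a=cv2.resize(im[80:320,220:440],(440,480));cv2.imwrite('pics/w7.png',np.hstack([a,cv2.resize(b,(360,480*360//510),interpolation=cv2.INTER_CUBIC).repeat(1,0) if 0 else cv2.copyMakeBorder(cv2.resize(b,(360,254),interpolation=cv2.INTER_CUBIC),0,226,0,0,0)]))
E
```

```text
[313.47687574 183.12699844]
```

View pics/w7.png

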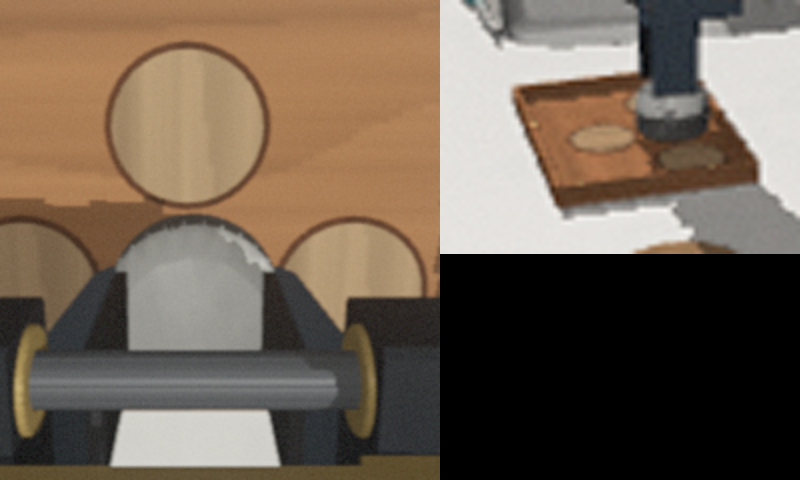

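```bash
python3 - <<'E'
from h import *
from workcell import env
p=env.camera_params('side');b=cv2.imread('pics/w7.png')
f=lambda X:((proj(p,X)-[260,165])*[360/85,254/60]+[440,0]).round()
for z in(12,20,30,40,50):print(z,f((497,205,z)),f((529,205,z)))
print('timer base front',f((513,200,6)),'top of base?',f((513,200,20)),'top',f((513,229,47)))
w=env.camera_params('wrist')
for z in (12,20,30,40):print(z,((proj(w,(497,211,z))-[220,80])*2).round(),((proj(w,(497,249,z))-[220,80])*2).round())
for z in(6,20,30):print('timer front',z,((proj(w,(485,228,z))-[220,80])*2).round())
E
```

```text
12 [650. 133.] [692. 130.]
20 [649. 123.] [691. 120.]
30 [649. 111.] [691. 108.]
40 [649.  99.] [691.  96.]
50 [648.  86.] [691.  83.]
timer base front [672. 141.] top of base? [671. 124.] top [665.  77.]
12 [138. 232.] [252. 244.]
20 [136. 238.] [254. 250.]
30 [133. 246.] [257. 259.]
40 [130. 255.] [260. 269.]
timer front 6 [193. 199.]
timer front 20 [193. 207.]
timer front 30 [193. 214.]
```

```bash
python3 - <<'E'
from h import *
from workcell import env
w=env.camera_params('wrist');s=env.state();e=np.array(s['ee_pos']);a=np.radians(s['ee_rot'][2]);print(e,s['gripper_width'],s['force'])
R=np.array([[np.cos(a),np.sin(a),0],[np.sin(a),-np.cos(a),0],[0,0,-1]])
for h in(45.5,19):
  for z in(0,-10,-20,-30):print(h,z,[proj(w,e+R@[sx,h*sy,z]).round() for sy in(-1,1) for sx in (16,)])
im=cv2.imread('pics/w2.png')
E
```

```text
[513.98826165 230.25405448  14.15360454] 30.329793046325868 [-3.6026122  -3.98141932 20.27291087]
45.5 0 [array([246., 201.]), array([384., 201.])]
45.5 -10 [array([243., 205.]), array([387., 205.])]
45.5 -20 [array([239., 210.]), array([391., 210.])]
45.5 -30 [array([235., 215.]), array([395., 215.])]
19 0 [array([286., 201.]), array([344., 201.])]
19 -10 [array([285., 205.]), array([345., 205.])]
19 -20 [array([283., 210.]), array([347., 210.])]
19 -30 [array([281., 215.]), array([348., 215.])]
```

The geometry shows the real fingertips about 27 mm above the reported TCP when the gripper isn't shut. That also explains the narrow salt grip on its domed top. I'll open, then go down guarded.

Request:
jog_arm:
  steps: [0,0,0,0,0,0,0,0,0,0,0,0,0,0,0,0,0,0,0,0,0,0,0,0,0,0,0,0,0,0]

```text
time_s: 27.65
ee_pos: [513.1, 230.5, 12.2]
ee_rot: [-180.0, -0.0, -174.0]
force: [0.4, -0.4, 0.5]
gripper_width: 75.2
```

Request:
jog_arm:
  steps: [0,0,0,0.2,0,0,0,0,0.4,0,0,0,0,0.6,0,0,0,0,0.8,0,0,0,0,1,0,0,0,0,1,0]

```text
time_s: 28.25
ee_pos: [513.1, 230.5, 2.1]
ee_rot: [-180.0, -0.0, -174.0]
force: [0.0, -0.1, -0.1]
gripper_width: 91.6
```

```bash
python3 - <<'E'
from h import *
from workcell import env
print(env.state()['force']);go(env,514,229,-10)
w=env.camera_params('wrist')
im=env.grab_frame('wrist')[:,:,::-1];a=cv2.resize(im[80:320,200:440],(480,480));b=env.grab_frame('side')[165:225,260:345,::-1]
cv2.imwrite('pics/w8.png',np.hstack([a,cv2.copyMakeBorder(cv2.resize(b,(320,226),interpolation=cv2.INTER_CUBIC),0,254,0,0,0)]))
print(((proj(w,(514,229,47))-[200,80])*2).round())
E
```

```text
[ 0.03870773 -0.09172578 -0.14087957]
t 28.25 ee [513.1 230.5   2.1] yaw -174.0 w 91.6 j1,j6 [ 23. -73.] -> cm [-0.08 -0.16  1.21] turn 0
[224. 346.]
```

View pics/w8.png

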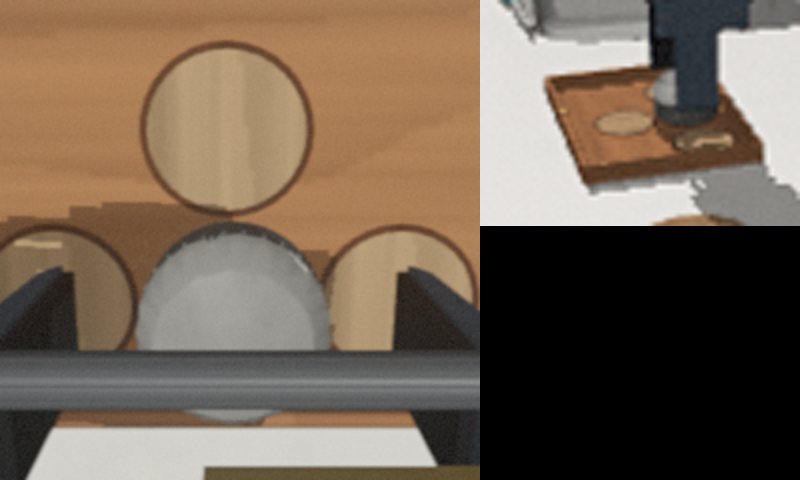

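TCP z 2 with no force confirms the offset. The timer stands undisturbed between the fingers. Continuing guarded.

Request:
jog_arm:
  steps: [0,0,0,0.3,0,0,0,0,0.6,0,0,0,0,0.9,0,0,0,0,1.1,0,0,0,0,1.1,0]

```text
time_s: 28.85
ee_pos: [513.0, 230.5, -9.0]
ee_rot: [-180.0, -0.0, -173.9]
force: [-0.1, 0.0, 0.5]
gripper_width: 91.1
```

Request:
jog_arm:
  steps: [0,0,0,0.1,0,0,0,0,0.2,0,0,0,0,0.3,0,0,0,0,0.3,0]

```text
time_s: 29.25
ee_pos: [513.2, 230.5, -11.7]
ee_rot: [180.0, -0.0, -174.0]
force: [0.7, -0.1, 0.2]
gripper_width: 91.4
```

Request:
jog_arm:
  steps: [1,0,0,0,0,1,0,0,0,0,1,0,0,0,0,1,0,0,0,0]
  force: 20

```text
time_s: 29.65
ee_pos: [513.3, 230.6, -11.5]
ee_rot: [180.0, 0.0, -174.0]
force: [0.2, 0.1, -0.2]
gripper_width: 62.0
```

Request:
jog_arm:
  steps: [1,0,0,0,0,1,0,0,0,0,1,0,0,0,0]

```text
time_s: 29.95
ee_pos: [513.3, 230.6, -11.5]
ee_rot: [180.0, 0.0, -174.0]
force: [0.0, -0.2, 0.5]
gripper_width: 55.4
```

Request:
jog_arm:
  steps: [1,0,0,-0.4,0,1,0,0,-1.5,0,1,0,0,-3.5,0,1,0,0,-5.5,0,1,0,-0.3,-7.5,0,1,0.3,-2,-8,0,1,0.9,-4.5,-8,0,1,1.5,-7.5,-8,0,1,2.2,-10.5,-8,0,1,2.8,-13.5,-8,0,1,3.4,-16.5,-8,0,1,4,-19.5,-8,0,1,4.5,-21.7,-8,0,1,4.7,-22.6,-8,0,1,4.7,-22.7,-8,0,1,4.7,-22.7,-8,0,1,4.7,-22.7,-8,0]

```text
time_s: 31.65
ee_pos: [490.5, 0.6, 68.4]
ee_rot: [180.0, 0.0, -173.9]
force: [1.1, -0.4, -1.6]
gripper_width: 55.6
```

```bash
python3 - <<'E'
from h import *
from workcell import env
go(env,490,-0.5,-11.5)
p=env.camera_params('top');f=lambda X:(proj(p,X)-[270,160])*6
im=env.grab_frame('top')[160:240,270:370,::-1];im=cv2.resize(im,None,fx=6,fy=6,interpolation=cv2.INTER_CUBIC)
w=env.grab_frame('wrist')[100:320,200:440,::-1]
cv2.imwrite('pics/t9.png',np.hstack([im[:,:460],cv2.resize(w,(340,480))]))
wp=env.camera_params('wrist');g=lambda X:((proj(wp,X)-[200,100])*[340/240,480/220]+[460,0]).round()
print(f((490,-.5,6)).round(),f((490,-.5,128)).round(),'wrist coaster',g((490,-.5,6)),g((445,-.5,6)),g((490,44.5,6)))
E
```

```text
t 31.65 ee [490.5   0.6  68.4] yaw -173.9 w 55.6 j1,j6 [ -1. -97.] -> cm [ 0.07 -0.11  7.99] turn 0
[293. 260.] [290. 214.] wrist coaster [622. 218.] [630. 103.] [695. 229.]
```

View pics/t9.png

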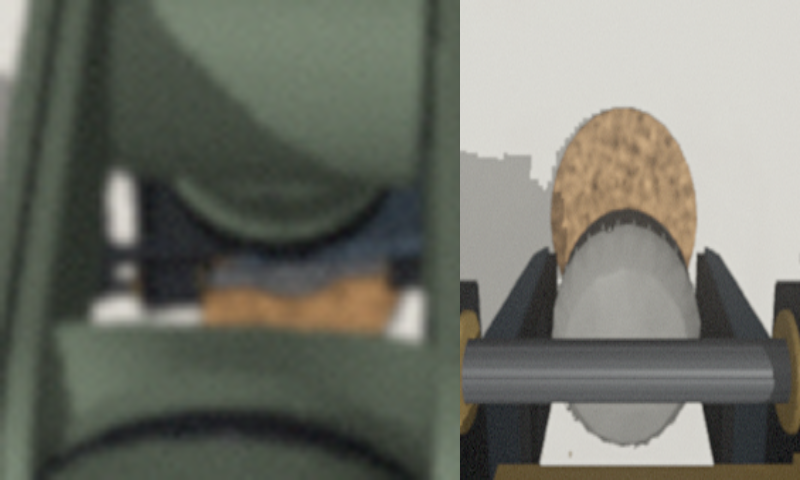

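The timer is held level and the coaster edges match the predictions within 2 mm. Lowering and releasing.

Request:
jog_arm:
  steps: [1,0,-0.1,2,0,1,0,-0.1,4.5,0,1,0,-0.1,6.5,0,1,0,-0.1,7.5,0,1,0,-0.1,7.8,0,1,0,-0.1,7.9,0,1,0,-0.1,8,0,1,0,-0.1,8,0,0,0,-0.1,8,0,0,0,-0.1,8,0,0,0,-0.1,8,0,0,0,-0.1,8,0,0,0,-0.1,8,0,0,0,-0.1,6.5,0,0,0,-0.1,3.5,0,0,0,-0.1,-0.5,0,0,0,-0.1,-4.5,0,0,0,-0.1,-8.5,0,0,0,-0.1,-11.5,0,0,0,-0.1,-11.5,0]

```text
time_s: 33.75
ee_pos: [493.4, -1.2, 187.9]
ee_rot: [-179.9, 0.6, -173.9]
force: [-0.1, -0.3, -0.3]
gripper_width: 91.4
```

```bash
python3 - <<'E'
from h import *
from workcell import env
go(env,444,-202,187,-7.9)
p=env.camera_params('wrist')
w=env.grab_frame('wrist')[:,:,::-1];cv2.imwrite('pics/w10.png',w)
g=lambda X:proj(p,X).round()
print('timer top',g((490,-.5,47)),'coaster',g((490,-.5,6)),'yel',g((444,-202,109)))
E
```

```text
t 33.75 ee [493.4  -1.2 187.9] yaw -173.9 w 91.4 j1,j6 [ -1. -98.] -> cm [  7.03 -19.45   0.09] turn 14.0
timer top [317. 178.] coaster [317. 172.] yel [ 89. 115.]
```

View pics/w10.png

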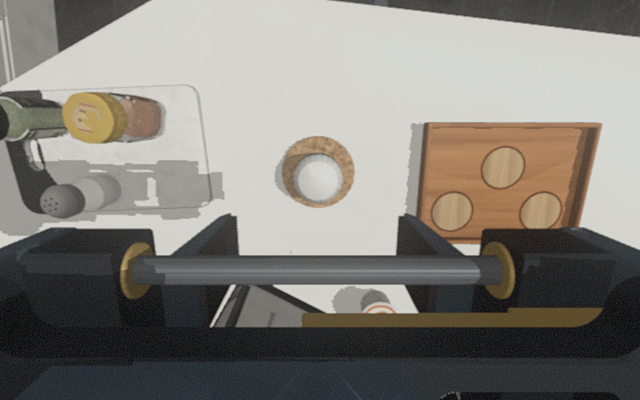

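The timer (320,177) sits centred on the coaster (319,172, with the parallax from its height accounted for). All three items stand on the board. Now returning the yellow jar.

Request:
jog_arm:
  steps: [0,1,-3,0,7,0,2.5,-7,0,14,0,4.2,-11.5,0,14,0,5.8,-16,0,14,0,6.7,-18.8,0,14,0,7,-19.4,0,14,0,7,-19.4,0,14,0,7,-19.4,0,14,0,7,-19.4,0,14]

```text
time_s: 34.7
ee_pos: [441.5, -200.1, 183.0]
ee_rot: [180.0, -0.0, 172.1]
force: [0.3, 0.7, -0.1]
gripper_width: 91.2
```

```bash
python3 - <<'E'
from h import *
from workcell import env
go(env,444.1,-201.5,60.4,-7.9)
E
```

```text
t 34.7 ee [ 441.5 -200.1  183. ] yaw 172.1 w 91.2 j1,j6 [ -26. -108.] -> cm [-0.28 -0.1  12.26] turn 0.0
```

Request:
jog_arm:
  steps: [0,-0.3,-0.1,3,0,0,-0.3,-0.1,6,0,0,-0.3,-0.1,9,0,0,-0.3,-0.1,11.3,0,0,-0.3,-0.1,12.3,0,0,-0.3,-0.1,12.3,0,0,-0.3,-0.1,12.3,0,1,-0.3,-0.1,12.3,0,1,-0.3,-0.1,12.3,0,1,-0.3,-0.1,12.3,0,1,-0.3,-0.1,12.3,0,1,-0.3,-0.1,12.3,0,1,-0.3,-0.1,12.3,0,1,-0.3,-0.1,12.3,0,1,-0.3,-0.1,12.3,0]
  force: 25

```text
time_s: 36.2
ee_pos: [444.3, -202.9, 60.5]
ee_rot: [-180.0, 0.0, 172.0]
force: [-0.0, -0.6, 0.7]
gripper_width: 43.8
```

```bash
python3 - <<'E'
from h import *
from workcell import env
go(env,521,174.8,187)
E
```

```text
t 36.2 ee [ 444.3 -202.9   60.5] yaw 172.0 w 43.8 j1,j6 [ -26. -108.] -> cm [ -2.37  38.47 -12.65] turn 0
```

Request:
jog_arm:
  steps: [1,0,0,-1,0,1,0,0,-3.5,0,1,0,0,-6.5,0,1,0,0,-9.5,0,1,0,0.5,-11.8,0,1,-0.1,2.5,-12.5,0,1,-0.4,6,-12.5,0,1,-0.6,10,-12.5,0,1,-0.9,14,-12.5,0,1,-1.1,18,-12.5,0,1,-1.4,22,-12.5,0,1,-1.6,26,-12.5,0,1,-1.9,30,-12.5,0,1,-2.1,33.5,-12.5,0,1,-2.3,36,-12.5,0,1,-2.4,37.7,-12.5,0,1,-2.4,38.5,-12.5,0,1,-2.4,38.5,-12.5,0,1,-2.4,38.5,-12.5,0]

```text
time_s: 38.1
ee_pos: [521.0, 174.2, 185.5]
ee_rot: [-180.0, -0.0, 172.0]
force: [-0.3, -0.4, -0.8]
gripper_width: 43.5
```

```bash
python3 - <<'E'
from h import *
from workcell import env
go(env,521,174.8,57.8)
E
```

```text
t 38.1 ee [521.  174.2 185.5] yaw 172.0 w 43.5 j1,j6 [ 17. -65.] -> cm [1.000e-02 6.000e-02 1.277e+01] turn 0
```

Request:
jog_arm:
  steps: [1,0,0,2,0,1,0,0,5,0,1,0,0,8,0,1,0,0,10.5,0,1,0,0,12,0,1,0,0,12.5,0,1,0,0,12.7,0,1,0,0,12.8,0,1,0,0,12.8,0,0,0,0,12.8,0,0,0,0,12.8,0,0,0,0,12.8,0,0,0,0,12.8,0,0,0,0,12.8,0,0,0,0,10.5,0,0,0,0,7,0,0,0,0,3,0,0,0,0,0,0,0,0,0,0,0,0,0,0,0,0]

```text
time_s: 40.1
ee_pos: [521.3, 175.2, 185.8]
ee_rot: [180.0, 0.1, 172.0]
force: [0.8, -0.6, -0.3]
gripper_width: 91.0
```

```bash
python3 - <<'E'
from h import *
from workcell import env
go(env,531,-252.5,185,6.1)
E
```

```text
t 40.1 ee [521.3 175.2 185.8] yaw 172.0 w 91.0 j1,j6 [ 17. -65.] -> cm [ -6.88 -42.22   0.08] turn -14.1
```

Request:
jog_arm:
  steps: [0,-0.4,-2.5,0,0,0,-1.1,-7,0,0,0,-2,-12,0,-3,0,-2.8,-17,0,-6,0,-3.6,-22,0,-9,0,-4.4,-27,0,-12,0,-5.2,-32,0,-14,0,-6,-37,0,-14,0,-6.6,-40.5,0,-14,0,-6.9,-42.2,0,-14,0,-6.9,-42.2,0,-14,0,-6.9,-42.2,0,-14,0,-6.9,-42.2,0,-14]

```text
time_s: 41.4
ee_pos: [531.0, -250.6, 185.0]
ee_rot: [179.9, -0.0, -173.9]
force: [-0.7, 0.3, -0.3]
gripper_width: 91.1
```

```bash
python3 - <<'E'
from h import *
from workcell import env
go(env,531,-252.5,38,6.1)
E
```

```text
t 41.4 ee [ 531.  -250.6  185. ] yaw -173.9 w 91.1 j1,j6 [ -26. -123.] -> cm [ 0.02 -0.19 14.7 ] turn 0.0
```

Request:
jog_arm:
  steps: [0,0,-0.2,3,0,0,0,-0.2,6.5,0,0,0,-0.2,10,0,0,0,-0.2,13,0,0,0,-0.2,14.4,0,0,0,-0.2,14.7,0,0,0,-0.2,14.7,0,1,0,-0.2,14.7,0,1,0,-0.2,14.7,0,1,0,-0.2,14.7,0,1,0,-0.2,14.7,0,1,0,-0.2,14.7,0,1,0,-0.2,14.7,0,1,0,-0.2,14.7,0,1,0,-0.2,14.7,0]

```text
time_s: 42.9
ee_pos: [531.4, -254.3, 38.4]
ee_rot: [180.0, -0.0, -174.0]
force: [1.0, 0.5, 0.2]
gripper_width: 32.3
```

```bash
python3 - <<'E'
from h import *
from workcell import env
print(env.state()['force']);go(env,505.2,284.7,175)
E
```

```text
[0.96297281 0.47934224 0.1830075 ]
t 42.9 ee [ 531.4 -254.3   38.4] yaw -174.0 w 32.3 j1,j6 [ -27. -123.] -> cm [ -3.07  53.88 -13.66] turn 0
```

Request:
jog_arm:
  steps: [1,0,0,-0.4,0,1,0,0,-1,0,1,0,0,-2,0,1,0,0,-2,0]

```text
time_s: 43.3
ee_pos: [532.7, -254.9, 60.3]
ee_rot: [-179.9, 0.2, -173.9]
force: [0.4, -0.0, -1.2]
gripper_width: 32.7
```

Request:
jog_arm:
  steps: [1,0,0,-1,0,1,0,0,-3,0,1,0,0,-5.5,0,1,0,0,-8,0,1,0,0,-10.2,0,1,0,0,-11.2,0,1,-0.1,1,-11.5,0,1,-0.2,3.5,-11.5,0,1,-0.4,7,-11.5,0,1,-0.6,10.5,-11.5,0,1,-0.8,14,-11.5,0,1,-1,17.5,-11.5,0,1,-1.2,21,-11.5,0,1,-1.4,24.5,-11.5,0,1,-1.6,28,-11.5,0,1,-1.8,31.5,-11.5,0,1,-2,35,-11.5,0,1,-2.2,38.5,-11.5,0,1,-2.4,42,-11.5,0,1,-2.6,45.5,-11.5,0]

```text
time_s: 45.3
ee_pos: [507.7, 202.5, 172.2]
ee_rot: [-180.0, -0.2, -173.9]
force: [-0.3, -0.6, -0.5]
gripper_width: 32.6
```

Request:
jog_arm:
  steps: [1,-0.2,3,0,0,1,-0.4,6,0,0,1,-0.4,7.8,0,0,1,-0.5,8.4,0,0,1,-0.5,8.4,0,0,1,-0.5,8.4,0,0]

```text
time_s: 45.9
ee_pos: [505.3, 283.8, 173.2]
ee_rot: [-179.9, -0.0, -174.0]
force: [-0.7, -1.5, -1.6]
gripper_width: 32.9
```

```bash
python3 - <<'E'
from h import *
from workcell import env
print(env.state()['force']);go(env,505.2,284.7,36.5)
E
```

```text
[-0.67766087 -1.45136661 -1.58660773]
t 45.9 ee [505.3 283.8 173.2] yaw -174.0 w 32.9 j1,j6 [ 28. -68.] -> cm [ 0.    0.09 13.67] turn 0
```

Request:
jog_arm:
  steps: [1,0,0.1,2,0,1,0,0.1,5,0,1,0,0.1,8,0,1,0,0.1,11,0,1,0,0.1,12.8,0,1,0,0.1,13.3,0,1,0,0.1,13.5,0,1,0,0.1,13.6,0,1,0,0.1,13.6,0]

```text
time_s: 46.8
ee_pos: [506.2, 286.1, 38.6]
ee_rot: [179.9, 0.1, -174.0]
force: [-0.3, -0.4, -0.7]
gripper_width: 33.1
```

Request:
jog_arm:
  steps: [1,0,0,0.05,0,1,0,0,0.1,0,1,0,0,0.1,0]

```text
time_s: 47.1
ee_pos: [505.4, 286.1, 36.8]
ee_rot: [180.0, 0.0, -173.9]
force: [-1.3, -0.8, -1.4]
gripper_width: 32.7
```

Request:
jog_arm:
  steps: [1,0,0,0.05,0,1,0,0,0.1,0,1,0,0,0.15,0,1,0,0,0.15,0]

```text
time_s: 47.5
ee_pos: [505.7, 286.1, 35.5]
ee_rot: [180.0, 0.0, -173.9]
force: [-0.4, -0.5, 5.0]
gripper_width: 33.0
```

Contact (+5 N). Releasing and lifting.

Request:
jog_arm:
  steps: [0,0,0,-0.05,0,0,0,0,-0.05,0,0,0,0,-0.05,0,0,0,0,-0.05,0,0,0,0,-0.05,0,0,0,0,-0.05,0,0,0,0,-2,0,0,0,0,-5.5,0,0,0,0,-9.5,0,0,0,0,-13,0,0,0,0,-15,0,0,0,0,-15,0,0,0,0,-15,0]

```text
time_s: 48.8
ee_pos: [505.0, 285.8, 184.4]
ee_rot: [-180.0, -0.0, -174.0]
force: [0.1, -0.1, -0.8]
gripper_width: 91.0
```

```bash
python3 - <<'E'
from h import *
from workcell import env
go(env,458.4,-309,185,6.1)
E
```

```text
t 48.8 ee [505.  285.8 184.4] yaw -174.0 w 91.0 j1,j6 [ 28. -68.] -> cm [ 10.9  -58.65  -0.06] turn -0.1
```

Request:
jog_arm:
  steps: [0,0.5,-2.5,0,0,0,1.3,-7,0,0,0,2.2,-12,0,0,0,3.1,-17,0,0,0,4.1,-22,0,0,0,5,-27,0,0,0,5.9,-32,0,0,0,6.9,-37,0,0,0,7.8,-42,0,0,0,8.7,-47,0,0,0,9.7,-52,0,0,0,10.4,-56,0,0,0,10.9,-58.2,0,0,0,10.9,-58.6,0,0,0,10.9,-58.6,0,0,0,10.9,-58.6,0,0,0,10.9,-58.6,0,0]

```text
time_s: 50.5
ee_pos: [458.8, -306.8, 184.6]
ee_rot: [179.9, -0.0, -173.9]
force: [-0.2, 0.5, -0.4]
gripper_width: 91.2
```

```bash
python3 - <<'E'
from h import *
from workcell import env
go(env,458.4,-309,65.5,6.1)
E
```

```text
t 50.5 ee [ 458.8 -306.8  184.6] yaw -173.9 w 91.2 j1,j6 [ -35. -131.] -> cm [ 0.06 -0.22 11.91] turn 0.0
```

Request:
jog_arm:
  steps: [0,0,-0.2,3,0,0,0,-0.2,6,0,0,0,-0.2,9,0,0,0,-0.2,11,0,0,0,-0.2,11.9,0,0,0,-0.2,11.9,0,0,0,-0.2,11.9,0,1,0,-0.2,11.9,0,1,0,-0.2,11.9,0,1,0,-0.2,11.9,0,1,0,-0.2,11.9,0,1,0,-0.2,11.9,0,1,0,-0.2,11.9,0,1,0,-0.2,11.9,0,1,0,-0.2,11.9,0]

```text
time_s: 52.0
ee_pos: [458.9, -310.2, 65.9]
ee_rot: [180.0, -0.0, -174.0]
force: [0.6, 0.7, -0.2]
gripper_width: 40.4
```

```bash
python3 - <<'E'
from h import *
from workcell import env
go(env,460.7,221.7,190)
E
```

```text
t 52.0 ee [ 458.9 -310.2   65.9] yaw -174.0 w 40.4 j1,j6 [ -35. -131.] -> cm [ -5.78  52.87 -12.41] turn 0
```

Request:
jog_arm:
  steps: [1,0,0,-1,0,1,0,0,-3.5,0,1,0,0,-6.5,0,1,0,0,-9.5,0,1,-0.2,1.5,-11.8,0,1,-0.5,4.5,-12.4,0,1,-0.9,8.5,-12.4,0,1,-1.4,12.5,-12.4,0,1,-1.8,16.5,-12.4,0,1,-2.2,20.5,-12.4,0,1,-2.7,24.5,-12.4,0,1,-3.1,28.5,-12.4,0,1,-3.5,32.5,-12.4,0,1,-4,36.5,-12.4,0,1,-4.4,40.5,-12.4,0,1,-4.9,44.5,-12.4,0,1,-5.3,48,-12.4,0,1,-5.6,51,-12.4,0,1,-5.8,52.6,-12.4,0,1,-5.8,52.9,-12.4,0]

```text
time_s: 54.0
ee_pos: [460.9, 223.0, 190.1]
ee_rot: [-180.0, 0.0, -173.8]
force: [-1.2, -0.7, -1.0]
gripper_width: 39.9
```

Request:
jog_arm:
  steps: [1,0,0,0,0,1,0,0,0,0]

```text
time_s: 54.2
ee_pos: [460.8, 220.6, 190.0]
ee_rot: [-180.0, -0.0, -174.0]
force: [-0.2, 0.4, -1.4]
gripper_width: 40.0
```

```bash
python3 - <<'E'
from h import *
from workcell import env
go(env,460.7,221.7,63)
E
```

```text
t 54.2 ee [460.8 220.6 190. ] yaw -174.0 w 40.0 j1,j6 [ 24. -72.] -> cm [ 0.    0.11 12.7 ] turn 0
```

Request:
jog_arm:
  steps: [1,0,0.1,2,0,1,0,0.1,5,0,1,0,0.1,8,0,1,0,0.1,10.5,0,1,0,0.1,12,0,1,0,0.1,12.5,0,1,0,0.1,12.7,0,1,0,0.1,12.7,0,1,0,0.1,12.7,0,0,0,0.1,12.7,0,0,0,0.1,12.7,0,0,0,0.1,12.7,0,0,0,0.1,12.7,0,0,0,0.1,12.7,0,0,0,0.1,10.5,0,0,0,0.1,7,0,0,0,0.1,3,0,0,0,0.1,-1,0,0,0,0.1,-5,0,0,0,0.1,-6,0]

```text
time_s: 56.2
ee_pos: [462.8, 223.9, 254.8]
ee_rot: [179.8, 0.5, -173.9]
force: [-0.0, 0.3, 0.6]
gripper_width: 91.2
```

Request:
jog_arm:
  steps: [0,4,3,-2,0,0,8,6,-4,0,0,12,9,-4,0,0,16,12,-4,0,0,16,16,-4,0,0,16,20,-4,0,0,16,20,-4,0,0,16,20,-4,0]

```text
time_s: 57.0
ee_pos: [280.1, 404.8, 288.7]
ee_rot: [-179.9, -0.1, -173.9]
force: [0.2, 0.1, -0.7]
gripper_width: 91.3
```

```bash
python3 - <<'E'
from h import *
from workcell import env
print(env.state()['force']);go(env,460,221,200)
im=env.grab_frame('top')[:,:,::-1];cv2.imwrite('pics/t11f.png',im)
o=cv2.imread('pics/top0.png');b=env.grab_frame('side')[140:240,250:410,::-1]
s=lambda a:cv2.resize(a[155:250,175:355],(400,211),interpolation=cv2.INTER_CUBIC)
cv2.imwrite('pics/t11.png',np.vstack([np.hstack([s(o),s(im)]),cv2.resize(b,(800,380),interpolation=cv2.INTER_AREA)]))
E
```

```text
[ 0.15944715  0.09792447 -0.69832798]
t 57.0 ee [280.1 404.8 288.7] yaw -173.9 w 91.3 j1,j6 [ 54. -42.] -> cm [-15.93 -20.19   8.87] turn 0
```

View pics/t11.png

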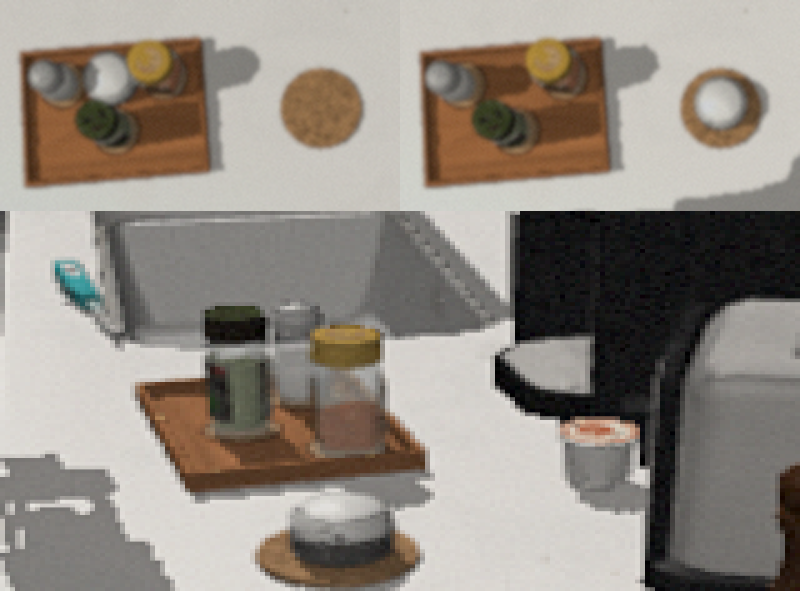

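The before/after top views show yellow within about 1 mm of its start, and salt and dark within about 4 mm. The timer is centred on the cork once parallax is allowed for. Everything is upright and the arm is clear, so I'm handing in.

```bash
python3 - <<'E'
from workcell import env
env.job_done();print(env.state()['time_s'])
E
```

```text
the job is handed in; nothing more can be done
the job is handed in; nothing more can be done
```

The job is handed in at about 57 s of the 136 s allowed. The salt shaker and both jars went to the cutting board, the timer went onto the coaster, and all three were then put back on their own rings.

- **Final check:** Before/after top views put yellow about 1 mm from its start, and salt and dark about 4 mm, against the 15 mm limit. The timer looked centred on the coaster to within about 3 mm. The side view shows all four upright, and the arm was clear of everything.
- **First timer grip failed:** With the gripper not shut, the real fingertips sat about 27 mm above the reported TCP. My first try at the timer closed on its dome (38 mm wide instead of 58, with up to 20 N pushing up). I opened, went lower watching the force, and the second grip held at 55 mm. The timer looked undisturbed in the pictures.
- **Salt's first grip:** The same offset meant I first gripped salt by its narrow top, at 27–30 mm wide. It held without any sign of slipping, and I gripped it lower on the way back.
- **Limits:** These distances are read from pictures, and the hand-in gave no verdict. I viewed 15 pictures, one over the budget.

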